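# Refit the knob of a monitor controller and select its marked output

## Task

The selector knob has come off the white monitor controller and lies on its side on the desk. Stand it upright on the desk and let go of it, then take it again from above and push it fully home on the square spindle, its nib on the side to which the line on the spindle's top points. Then turn the switch with the knob, click by click, to the position with the long mark, let go with the knob still home, and leave the phone stand, microphone and earbud case where they are.

Things in the scene. Friction and masses are not known exactly. Their poses are not given: they have to be found in the camera images.
- knob: loose dark steel knob, 0.12 kg: octagonal skirt 46 mm across flats, 14 mm thick, and on it a square grip 32 x 32 mm up to 44 mm from the underside. Origin: centre of the skirt's underside; z along the axis to the grip's top; x towards the nib; grip faces square to x and y. Starts lying on a flat of its skirt, axis level and pointing away from the robot, nib side down
- knob_bore (a point): centre of the mouth of the knob's square bore in its underside (the knob's origin): 13.2 mm wide, sides square to the knob's x and y, 16 mm deep. The centre of mass lies about 11 mm above it: let go on the lower edge of its skirt at a lean of 50 degrees or less, the knob drops upright onto its skirt
- knob_nib (a point): top of the knob's nib, a bump 5 x 4 mm and 2 mm high on the upper face of the skirt, 19.5 mm from the axis and 16 mm above the underside. A white line on the grip's top points the same way
- controller: fixed white box 170 (x) x 240 (y) x 50 mm high; origin at the centre of its underside, z up. The spindle stands on its top, 30 mm from the centre towards -y; three small knobs 11 mm high along its +y edge, 120 mm from the spindle. 8 marks, 30 degrees apart, begin 29 mm from the spindle's axis: seven are 5 mm long, the one wanted 16 mm
- long_mark (a point): middle of the long mark on the controller's top, 37 mm from the spindle's axis; the nib points here when the switch stands in the wanted position
- spindle_home (a point): on the spindle's axis, on the top of the 30 mm square, 2 mm high fixed plate at its foot; turns with the spindle. The knob's origin lies here when fully home (skirt down on the plate). z up, x towards the end of the line on the spindle's top. The steel spindle is 12 mm square, sides square to x and y, top 15 mm above this point with a 2 mm chamfer. The knob has 6 degrees of play on it either way
- selector (a joint): spindle angle, rad: 0 at the anticlockwise stop, growing clockwise seen from above, to 3.665 at the other stop. Eight detents 0.524 (30 degrees) apart, one per mark; the wanted one, at the long mark, is 2.618, the fifth click from the anticlockwise stop. Starts in detent 0, 1 or 2. A sprung detent of about 0.1 N m holds it; past half way it snaps into the next
- spindle_line (a point): on the spindle's top, 4 mm from its axis towards the end of the dark line; the knob's nib must lie on this side
- phone_stand: bystander: phone leaning on an aluminium stand, foot 100 x 90 mm, 165 mm high; origin at the centre of the foot's underside
- microphone: bystander: microphone on a round weighted desk foot 100 mm across, 230 mm high; origin at the centre of the underside
- earbud_case: bystander: white rounded case 50 x 62 x 26 mm; origin at the centre of its underside
Things that resemble listed ones, but are neither listed nor needed, are in the scene too. There is more than one size of the knob; the job needs the smallest.

How it is judged:
By the outcome, as a careful person would: the job done as asked, in the order asked, and still so for the second after the job is handed in, with the robot touching nothing.
It also fails if it takes over 67 s, if anything falls off the work surface, if the arm or the gripper's body presses on something with over 40 N, if the wrist force passes 120 N, or if a joint passes its speed limit or range.

## Robot

A 6-joint arm with a two-finger parallel gripper is mounted at the origin on the work surface. World frame = base frame: x ahead of the robot, y to its left, z up, the work surface at z = 0. Lengths are in m, angles in rad, forces in N, time in s.
With the tool pointing down it reaches from about 0.4 to 0.825 m from the base axis. Payload 7 kg.
Tool frame: the origin (TCP) lies at the very end of the fingers, on their centre line; the grasp point (between the pads) lies 19 mm behind it; z points along the fingers, x is the direction in which the jaws open and shut, and the axes are right-handed (so a half turn about z gives the same grasp; the last joint's range is limited). The gripper opens to 88 mm and grips with 3 to 60 N. Pads are 19 mm wide; open, the fingers measure 130 mm over their backs; the gripper's body (78 mm by 193 mm) begins 47 mm behind the grasp point.
Start: joints at [0.288, 0.359, 0.012, 0, -1.224, -0.288], TCP at [0.675, -0, 0.227] pointing down, gripper open.
Joint ranges: [-3.07, 3.07], [-1.43, 2.12], [-1.02, 1.25], [-3.03, 1.67], [-3.05, -0], [-3.03, 3.03]. Speed limits (rad/s): [2.39, 2.39, 3.01, 3.14, 3.14, 3.14].

## Interface

Orientations are given as [roll, pitch, yaw] about the fixed x, y, z axes, in that order (R = Rz(yaw) Ry(pitch) Rx(roll)).
In Python, from station import telemetry, grab_frame, arm, regions_of, pinpoint gives the robot as it stands. The module is installed in compiled form; this text tells all that it offers.
- The arm moves only by the shell command python3 -m inch 'ROWS' [FORCE]. ROWS is text: rows parted by semicolons, each of 7 numbers parted by spaces: the opening, from 0 (shut) to 1 (fully open), then the shift along the world's x, y, z in cm, then the turn, a rotation vector about the world's x, y, z in degrees. A call has 1 to 12 rows; each row is the pose to reach, as a shift and turn from the pose measured when the call began; what a row does not reach only later rows make up. A row lasts 1/8 s, in which the tool goes at most 62.5 mm and 10.7 degrees, less where a joint would pass 70% of its speed; a pose out of reach is approached as far as the arm can. A call with a gripper value outside its range is refused whole. The fingers move at their own pace and stop on an object; FORCE is the grip in N (left out, the last holds). Time passes only in rows, so rows that repeat a pose let the fingers close. It gives the time, the measured TCP pose, the force and the opening at its end, in the units of the state.
- telemetry.get_state(): the state, without advancing time (a new reading comes with each control period).
- grab_frame(name): name is "scene" or "side" or "wrist"; returns a dict with "pixels" (480x640x3 uint8, red, green, blue), "fx", "fy", "cx", "cy" (pixels), "R" (3x3) and "t" (3): a world point X has camera coordinates R X + t. Camera axes: x right, y down, z forward; pixel columns grow to the right and rows downward; lengths in m; the calibration is good to about 2 mm. A picture is of the moment at which its call begins. There is no depth.
- arm.job_done(): hands the job in, once; it reports no verdict.
Trained networks look in the newest picture that a camera, given by its name, has taken for a name from the list of things; names that differ only in an ending like _2 or _b are one class to them, and where a whole thing is asked for, a point or a joint stands for the part that bears it (a point fixed in the world has none). Each returns a list of dicts, best first, with "p" (0 to 1); they miss things now and then, are a little off and sometimes report something else, mostly with a low value. They report only what shows in the picture. A call takes as long as a camera call. They do not tell look-alikes from the thing itself.
- regions_of(camera, name): "pixels" (480x640 bool, what is visible of it) and "bbox" ([left, top, right, bottom] in pixels, round what is visible of it).
- pinpoint(camera, name): "location" ([column, row] in pixels: a listed point, or the origin of a listed thing).
The state is a dict: "t": time; "q": joint angles; "qd": joint speeds; "joint_efforts": joint torques, N m; "eef_pos": TCP position; "ee_rot": TCP orientation; "force": force on the tool from outside, world axes, zero at the start; "moment": the same for the moment, N m; "width": finger opening in m.
Only numpy, scipy, OpenCV 4.12 (cv2) and the standard library are available. Lean on these libraries where they do the work, as an engineer would, in place of code of your own. Each camera call takes 0.05 s, during which the arm holds its last target. There are 200 camera calls.

## Working session

There is one attempt and no reset: what is moved stays moved. The work goes in short steps, Python scripts to look and compute and a shell command to move; the robot and the scene stay as the last step left them, time stands still between calls to the robot, and variables do not carry over. Pictures are saved under pics/ and viewed, about 8 in all and at most 12, crops included, and the job is handed in when it is done.

```bash
mkdir -p pics; cat > h.py <<'E'
import numpy as np, cv2
from station import telemetry, grab_frame, arm, regions_of, pinpoint
def ray(f,uv):
    d=f["R"].T@np.array([(uv[0]-f["cx"])/f["fx"],(uv[1]-f["cy"])/f["fy"],1]); o=-f["R"].T@f["t"]
    return o,d/np.linalg.norm(d)
def atz(f,uv,z):
    o,d=ray(f,uv); return o+d*(z-o[2])/d[2]
def proj(f,X):
    c=np.array(f["R"])@np.array(X)+f["t"]; return np.array([f["fx"]*c[0]/c[2]+f["cx"],f["fy"]*c[1]/c[2]+f["cy"]])
def save(f,n,box=None,s=1):
    p=f["pixels"][:,:,::-1]
    if box: p=p[box[1]:box[3],box[0]:box[2]]
    cv2.imwrite("pics/"+n,cv2.resize(p,None,fx=s,fy=s,interpolation=cv2.INTER_CUBIC))
def fr(n):
    f=grab_frame(n); f["R"]=np.array(f["R"]); f["t"]=np.array(f["t"]); return f
E
python3 - <<'E'
from h import *
Z=dict(knob=.023,knob_bore=.023,knob_nib=.003,controller=0,long_mark=.05,spindle_home=.052,spindle_line=.067,phone_stand=0,microphone=0,earbud_case=0)
ims=[]
for c in("scene","side"):
    f=fr(c); ims.append(f["pixels"][:,:,::-1])
    for n,z in Z.items():
        for r in pinpoint(c,n)[:4]:
            if r["p"]>.2: print(c,n,round(r["p"],2),np.round(r["location"]),np.round(atz(f,r["location"],z),3))
cv2.imwrite("pics/a.png",ims[0]);cv2.imwrite("pics/b.png",ims[1])
E
```

```text
scene knob 0.78 [394. 300.] [0.633 0.158 0.023]
scene knob 0.74 [392. 249.] [0.483 0.158 0.023]
scene knob 0.69 [415. 227.] [0.413 0.222 0.023]
scene knob_bore 0.74 [395. 248.] [0.481 0.167 0.023]
scene knob_bore 0.68 [420. 227.] [0.414 0.234 0.023]
scene knob_bore 0.65 [391. 302.] [0.638 0.15  0.023]
scene knob_nib 0.77 [418. 225.] [0.392 0.233 0.003]
scene knob_nib 0.73 [396. 256.] [0.491 0.17  0.003]
scene knob_nib 0.63 [387. 310.] [0.65  0.14  0.003]
scene controller 0.72 [284. 289.] [ 0.593 -0.11   0.   ]
scene long_mark 0.94 [261. 293.] [ 0.634 -0.158  0.05 ]
scene spindle_home 0.46 [272. 280.] [ 0.599 -0.133  0.052]
scene spindle_line 0.37 [272. 279.] [ 0.607 -0.133  0.067]
scene phone_stand 0.67 [492. 281.] [ 0.561  0.406 -0.   ]
scene microphone 0.96 [145. 254.] [ 0.495 -0.469  0.   ]
scene earbud_case 0.71 [352. 221.] [0.377 0.06  0.   ]
scene earbud_case 0.28 [284. 287.] [ 0.587 -0.11   0.   ]
side knob 0.97 [254. 213.] [0.427 0.232 0.023]
side knob 0.93 [286. 221.] [0.491 0.17  0.023]
side knob 0.93 [347. 206.] [0.649 0.172 0.023]
side knob 0.74 [254. 272.] [0.372 0.027 0
[... 337 characters left out ...]
354. 216.] [0.661 0.152 0.003]
side controller 0.82 [377. 295.] [ 0.593 -0.106  0.   ]
side controller 0.49 [407. 291.] [ 0.655 -0.118  0.   ]
side long_mark 0.73 [407. 290.] [ 0.626 -0.158  0.05 ]
side spindle_home 0.43 [388. 288.] [ 0.595 -0.142  0.052]
side spindle_home 0.22 [389. 277.] [ 0.61  -0.114  0.052]
side spindle_line 0.61 [389. 280.] [ 0.598 -0.137  0.067]
side spindle_line 0.6 [254. 272.] [ 0.366 -0.02   0.067]
side phone_stand 0.58 [280. 171.] [0.557 0.43  0.   ]
side phone_stand 0.48 [388. 279.] [ 0.635 -0.074  0.   ]
side microphone 0.57 [282. 222.] [0.487 0.201 0.   ]
side earbud_case 0.63 [253. 269.] [0.378 0.061 0.   ]
side earbud_case 0.59 [282. 172.] [0.558 0.421 0.   ]
```

View pics/a.png

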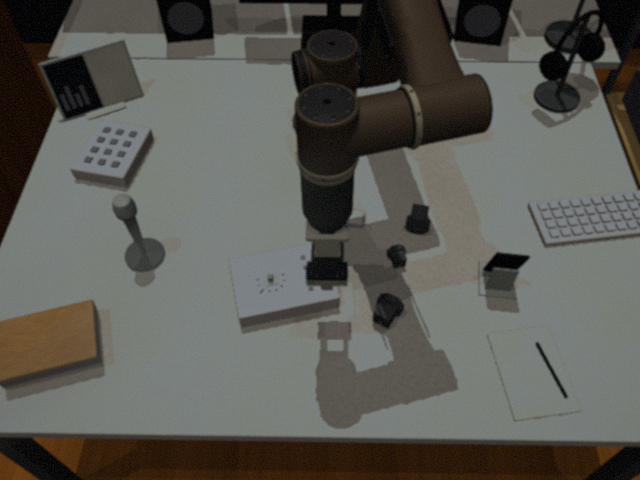

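View pics/b.png

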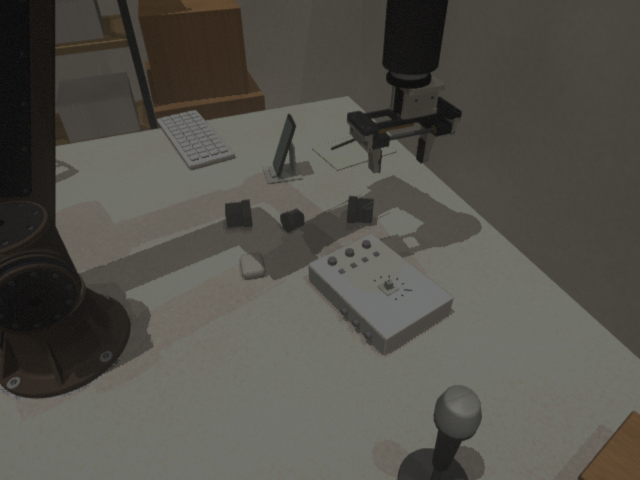

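Scene: three dark knobs lie at (415,227), (392,250) and (390,305). The middle one looks smallest, at about (0.487, 0.163). The controller is at (284,289), with the long mark at (261,293). Next is a closer look with the wrist camera.

```bash
python3 -m inch '1 -6 4 2 0 0 0;1 -12 8 3 0 0 0;1 -17 12 4 0 0 0;1 -20 14 4 0 0 0;1 -20 14 4 0 0 0;1 -20 14 4 0 0 0'
cat > look.py <<'E'
from h import *
import sys
c,name=sys.argv[1],sys.argv[2]
f=fr(c); save(f,name)
print(np.round(-f["R"].T@f["t"],3), np.round(f["R"][2],2))
for a in sys.argv[3:]:
    n,z=a.split("=")
    for r in pinpoint(c,n)[:3]:
        if r["p"]>.2: print(n,round(r["p"],2),np.round(r["location"]),np.round(atz(f,r["location"],float(z)),4))
s=telemetry.get_state(); print(s["t"],np.round(s["eef_pos"],3),np.round(s["ee_rot"],3),np.round(s["q"],2))
E
python3 look.py wrist w1.png knob=.023 knob_bore=.023 knob_nib=.003
```

```text
t: 1.85
eef_pos: [0.4751, 0.1403, 0.267]
ee_rot: [3.141, 0.001, -3.14]
force: [0.4, -0.2, -0.3]
width: 0.0875
[0.474 0.062 0.425] [ 0.    0.29 -0.96]
knob 0.98 [174. 215.] [0.6471 0.1502 0.023 ]
knob 0.91 [364. 276.] [0.4178 0.2276 0.023 ]
knob 0.87 [314. 226.] [0.481  0.1631 0.023 ]
knob_bore 0.87 [364. 276.] [0.4183 0.2279 0.023 ]
knob_bore 0.58 [176. 213.] [0.6436 0.1474 0.023 ]
knob_bore 0.57 [308. 231.] [0.4873 0.1694 0.023 ]
knob_nib 0.82 [296. 227.] [0.5033 0.1702 0.003 ]
knob_nib 0.77 [166. 204.] [0.6638 0.1411 0.003 ]
knob_nib 0.67 [379. 272.] [0.3962 0.2306 0.003 ]
2.05 [0.476 0.139 0.266] [-3.141e+00 -1.000e-03  3.140e+00] [ 0.68  0.03 -0.31  0.   -1.23 -0.68]
```

View pics/w1.png

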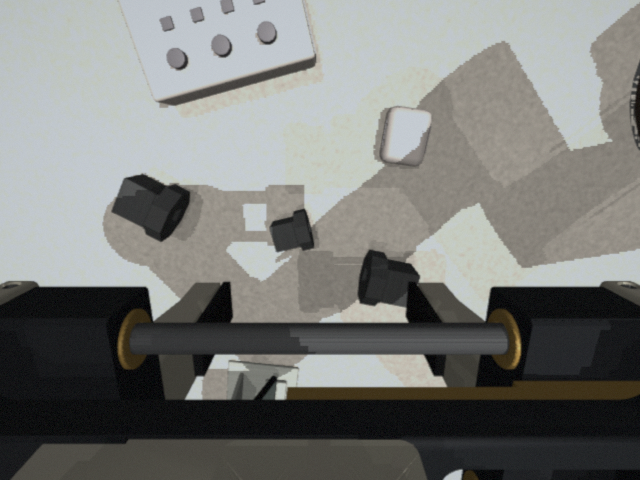

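The wrist view shows the small knob at (292,231), skirt to the right (towards the robot) and grip to the left. I'll fit its pose by matching its silhouette.

```bash
cat > fit.py <<'E'
from h import *
from scipy.optimize import minimize
a=np.arange(8)*np.pi/4+np.pi/8; r=.023/np.cos(np.pi/8)
S=np.array([[r*np.cos(t),r*np.sin(t),z] for t in a for z in(0,.014)])
G=np.array([[x,y,z] for x in(-.016,.016) for y in(-.016,.016) for z in(.014,.044)])
def fill(f,T,shape=(480,640)):
    m=np.zeros(shape,np.uint8)
    for P in(S,G):
        q=np.array([proj(f,T(p)) for p in P]); cv2.fillConvexPoly(m,cv2.convexHull((q*16).round().astype(np.int32)),1,shift=4)
    return m>0
def lying(v): # origin x,y ; yaw of axis
    c,s=np.cos(v[2]),np.sin(v[2])
    return lambda p: np.array([v[0]+c*p[2]-s*p[1]*-1*-1, v[1]+s*p[2]+c*p[1], .023-p[0]])
def upright(v,z=0):
    c,s=np.cos(v[2]),np.sin(v[2])
    return lambda p: np.array([v[0]+c*p[0]-s*p[1], v[1]+s*p[0]+c*p[1], z+p[2]])
def fit(f,mask,mk,v0):
    def cost(u):
        m=fill(f,mk(np.array([u[0]/100,u[1]/100,u[2]/10]))); return 1-(m&mask).sum()/(m|mask).sum()
    u0=np.array([v0[0]*100,v0[1]*100,v0[2]*10])
    b=min((minimize(cost,u0+[0,0,d],method="Nelder-Mead",options=dict(initial_simplex=u0+[0,0,d]+np.array([[0,0,0],[.5,0,0],[0,.5,0],[0,0,1.5]]))) for d in(-2,0,2)),key=lambda r:r.fun)
    return b.x/[100,100,10],1-b.fun
E
python3 - <<'E'
from fit import *
f=fr("wrist")
for r in regions_of("wrist","knob")[:4]:
    m=np.array(r["pixels"]); u,v=np.argwhere(m).mean(0)[::-1]
    if abs(u-292)<15: 
        print(r["p"],r["bbox"]); x,i=fit(f,m,lying,[.47,.163,.15]); print(x,np.degrees(x[2]),i)
f=fr("scene")
for r in regions_of("scene","knob")[:4]:
    m=np.array(r["pixels"]); print(r["p"],r["bbox"])
    u,v=np.argwhere(m).mean(0)[::-1]
    if abs(u-395)<12 and abs(v-255)<15: x,i=fit(f,m,lying,[.47,.163,.15]); print(x,np.degrees(x[2]),i)
E
```

```text
0.64 [270.6, 210.2, 315.3, 255.1]
[0.48708597 0.16603082 0.25361605] 14.531129369247706 0.9567275185936444
0.79 [370.3, 294.5, 402.8, 327.8]
0.77 [386.1, 243.1, 407.1, 267.9]
[0.48529704 0.16503248 0.19656501] 11.262345588766062 0.9195121951219513
0.69 [405.2, 204.4, 429.8, 233.6]
```

```bash
python3 -m inch '1 1 1 -2 0 0 10;1 2 2 -4 0 0 20;1 3 3 -6 0 0 30;1 4 3.4 -8 0 0 40;1 4 3.4 -10 0 0 50;1 4 3.4 -12 0 0 60;1 4 3.4 -13 0 0 70;1 4 3.4 -14 0 0 80;1 4 3.4 -14 0 0 90;1 4 3.4 -14 0 0 100;1 4 3.4 -14 0 0 104;1 4 3.4 -14 0 0 104' 25
python3 - <<'E'
from fit import *
f=fr("wrist"); save(f,"w2.png")
s=telemetry.get_state(); print(np.round(s["eef_pos"],4),np.round(s["ee_rot"],3))
for r in regions_of("wrist","knob")[:3]:
    print(r["p"],r["bbox"]); x,i=fit(f,np.array(r["pixels"]),lying,[.487,.166,.25]); print(x,np.degrees(x[2]),i)
E
```

```text
t: 3.75
eef_pos: [0.5155, 0.1733, 0.126]
ee_rot: [-3.141, -0.001, -1.329]
force: [-0.0, 0.6, -0.7]
width: 0.0875
[0.5155 0.1733 0.126 ] [-3.141e+00 -1.000e-03 -1.330e+00]
0.86 [361.4, 0.8, 502.1, 111.7]
[0.487 0.166 0.05 ] 2.8647889756541165 0.0
0.71 [186.1, 315.5, 265.8, 401.2]
[0.487 0.166 0.05 ] 2.8647889756541165 0.0
0.62 [290.2, 215.6, 348.0, 288.1]
[0.48609075 0.16623369 0.20990095] 12.026438789300583 0.952076677316294
```

View pics/w2.png

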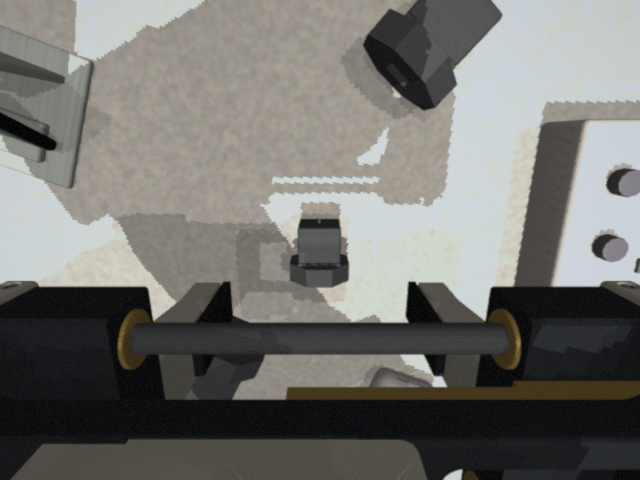

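Knob at (320,250) sits square between the fingers, and both fits agree. Descend and grip.

```bash
python3 -m inch '1 0 0 -4 0 0 0;1 0 0 -8 0 0 0;1 0 0 -11 0 0 0;1 0 0 -11.8 0 0 0;0.3 0 0 -11.8 0 0 0;0.2 0 0 -11.8 0 0 0;0.2 0 0 -11.8 0 0 0;0.2 0 0 -11.8 0 0 0;0.2 0 0 -11.8 0 0 0;0.2 0 0 -11.8 0 0 0' 25
```

```text
t: 5.1
eef_pos: [0.5155, 0.1733, 0.0081]
ee_rot: [-3.141, -0.001, -1.33]
force: [-1.3, -0.1, -0.2]
width: 0.0326
```

```bash
python3 -m inch '0.2 0 0 3 0 0 0;0.2 0 0 7 0 0 0;0.2 2 2 9 2.4 -9.7 0;0.2 4 4 9 4.8 -19.4 0;0.2 6 5 9 7.3 -29.1 0;0.2 7 6 9 9.7 -38.8 0;0.2 7 6 9 12.1 -48.5 0;0.2 7 6 9 14 -56 0;0.2 7 6 9 15.7 -63.1 0;0.2 7 6 9 15.7 -63.1 0;0.2 7 6 9 15.7 -63.1 0'
python3 look.py side s2.png
```

```text
t: 6.48
eef_pos: [0.5516, 0.274, 0.225]
ee_rot: [-2.421, -0.106, -1.449]
force: [-0.3, -0.4, -2.4]
width: 0.0317
[ 0.251 -0.679  0.69 ] [ 0.26  0.72 -0.64]
6.525 [0.551 0.275 0.227] [-2.417 -0.105 -1.449] [ 0.7  -0.   -1.02  1.67 -0.44 -0.5 ]
```

```bash
python3 -c "
from h import *
save(fr('side'),'s2.png',(180,60,480,285),2.6)"
```

```text
(no output)
```

View pics/s2.png

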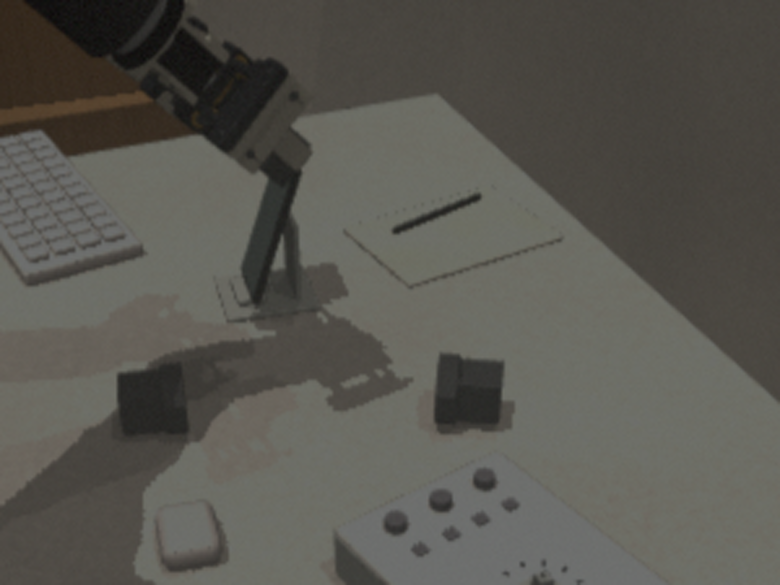

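The picture shows the knob held high in front of the phone stand, with joints 3 to 5 at their limits, so this arm can't tilt outwards. New plan: lay the knob back where it was, grip it with the tool tilted towards the robot, then rotate up through vertical.

```bash
cat > rel.py <<'E'
# usage: rel.py x y z roll pitch yaw -> shift cm and rotvec deg from the present pose
from h import *
import sys
from scipy.spatial.transform import Rotation as R
v=[float(a) for a in sys.argv[1:]]; s=telemetry.get_state()
d=(np.array(v[:3])-s["eef_pos"])*100
print("shift",np.round(d,2),"rotvec",np.round((R.from_euler("xyz",v[3:])*R.from_euler("xyz",s["ee_rot"]).inv()).as_rotvec(degrees=True),2), np.round(s["q"],2))
E
python3 rel.py 0.5155 0.1733 0.15 3.1416 0 -1.33
```

```text
shift [ -3.58 -10.18  -7.55] rotvec [-1.82 41.66  4.22] [ 0.69 -0.   -1.02  1.67 -0.44 -0.5 ]
```

```bash
python3 -m inch '0.2 -1 -2 1 -0.4 10 1;0.2 -2 -4 1 -0.8 20 2;0.2 -3 -6 0 -1.3 30 3;0.2 -3.6 -8 -1 -1.8 41.7 4.2;0.2 -3.6 -10.2 -1 -1.8 41.7 4.2;0.2 -3.6 -10.2 -3 -1.8 41.7 4.2;0.2 -3.6 -10.2 -5 -1.8 41.7 4.2;0.2 -3.6 -10.2 -7.5 -1.8 41.7 4.2;0.2 -3.6 -10.2 -7.5 -1.8 41.7 4.2;0.2 -3.6 -10.2 -7.5 -1.8 41.7 4.2' ; python3 rel.py 0.5155 0.1733 0.0085 3.1416 0 -1.33
```

```text
t: 7.82
eef_pos: [0.5155, 0.1728, 0.151]
ee_rot: [3.141, -0.0, -1.33]
force: [-0.2, 0.5, -1.0]
width: 0.0318
shift [ -0.     0.05 -14.25] rotvec [ 0.01 -0.01  0.01] [ 0.68  0.21 -0.38 -0.   -0.98  1.13]
```

```bash
python3 -m inch '0.2 0 0 -5 0 0 0;0.2 0 0 -10 0 0 0;0.2 0 0 -13 0 0 0;0.2 0 0 -14 0 0 0;0.2 0 0 -14.2 0 0 0;0.2 0 0 -14.2 0 0 0;0.6 0 0 -14.2 0 0 0;0.7 0 0 -14.2 0 0 0;0.7 0 0 -14.2 0 0 0;0.7 0 0 -8 0 0 0;0.7 0 0 0 0 0 0;0.7 0 0 0 0 0 0'
python3 - <<'E'
from fit import *
f=fr("wrist"); save(f,"w3.png")
s=telemetry.get_state(); print(np.round(s["eef_pos"],4))
for r in regions_of("wrist","knob")[:4]:
    b=r["bbox"]
    if abs((b[0]+b[2])/2-320)<40: print(r["p"],b); x,i=fit(f,np.array(r["pixels"]),lying,[.487,.166,.25]); print(x,np.degrees(x[2]),i)
E
```

```text
t: 9.32
eef_pos: [0.5174, 0.174, 0.1556]
ee_rot: [-3.135, 0.002, -1.33]
force: [0.2, -0.1, -0.1]
width: 0.0614
[0.5175 0.174  0.1562]
0.9 [292.3, 211.4, 345.3, 275.3]
[0.4888728  0.16691186 0.23116775] 13.244936350300707 0.9632697155203457
```

```bash
python3 -m inch '0.7 0 0 0 0 0 -10.5;0.7 0 0 2 0 0 -21;0.7 0 0 2 0 0 -31.5;0.7 0 0 2 0 0 -42;0.7 0 0 2 0 0 -52.5;0.7 0 0 2 0 0 -63;0.7 0 0 2 0 0 -73.5;0.7 0 0 2 0 0 -84;0.7 0 0 2 0 0 -94.5;0.7 0 0 2 0 0 -105;0.7 0 0 2 0 0 -115;0.7 0 0 2 0 0 -120'
python3 - <<'E'
from h import *
from scipy.spatial.transform import Rotation as R
s=telemetry.get_state(); q=R.from_euler("xyz",s["ee_rot"])
y=np.radians(13.4); a=np.array([np.cos(y),np.sin(y),0]); l=np.array([-a[1],a[0],0])
o=np.array([.4888,.1669,.023]); g=o+.029*a+[0,0,.004]
for tau in(0,40):
    T=R.from_rotvec(l*tau,degrees=True)*R.from_euler("xyz",[np.pi,0,y+np.pi/2]); z=T.as_matrix()[:,2]
    tcp=g+.019*z; pre=tcp-.08*z
    print(tau,"rotvec",(T*q.inv()).as_rotvec(degrees=True).round(2),"tcp",((tcp-s["eef_pos"])*100).round(2),"pre",((pre-s["eef_pos"])*100).round(2),tcp, T.as_euler("xyz").round(3))
print(s["eef_pos"],s["q"])
E
```

```text
t: 10.92
eef_pos: [0.5161, 0.1733, 0.1724]
ee_rot: [-3.135, 0.0, 2.854]
force: [0.1, -0.3, 0.3]
width: 0.0612
0 rotvec [  0.29  -0.27 -60.15] tcp [  0.09   0.04 -16.44] pre [ 0.09  0.04 -8.44] [0.5170105  0.17362069 0.008     ] [-3.142  0.     1.805]
40 rotvec [-28.5   30.08 -57.65] tcp [ -1.1   -0.25 -15.99] pre [ 3.9   0.95 -9.86] [0.50513002 0.17079036 0.01244516] [-2.443  0.     1.805]
[0.51612415 0.17325161 0.17236766] [ 0.68685205  0.19029359 -0.35361415  0.00466382 -1.03218996 -0.97638124]
```

```bash
python3 -m inch '0.7 0.5 0.1 0 -4 4.2 -8.1;0.7 1 0.3 0 -8 8.5 -16.2;0.7 2 0.5 0 -12 12.7 -24.3;0.7 3 0.7 0 -16 17 -32.5;0.7 3.9 0.95 0 -20 21.2 -40.6;0.7 3.9 0.95 0 -24.3 25.6 -49;0.7 3.9 0.95 -2 -28.5 30.1 -57.6;0.7 3.9 0.95 -5 -28.5 30.1 -57.6;0.7 3.9 0.95 -8 -28.5 30.1 -57.6;0.7 3.9 0.95 -9.9 -28.5 30.1 -57.6;0.7 3.9 0.95 -9.9 -28.5 30.1 -57.6'
python3 rel.py 0.5051 0.1708 0.0125 -2.443 0 1.805; python3 - <<'E'
from h import *
f=fr("wrist"); save(f,"w4.png")
E
```

```text
t: 12.3
eef_pos: [0.554, 0.1823, 0.0715]
ee_rot: [-2.439, 0.001, 1.805]
force: [0.2, -0.8, 0.2]
width: 0.0614
shift [-4.89 -1.15 -5.9 ] rotvec [ 0.09 -0.21 -0.02] [ 0.52  0.78  0.25 -0.19 -1.72 -1.82]
```

View pics/w4.png

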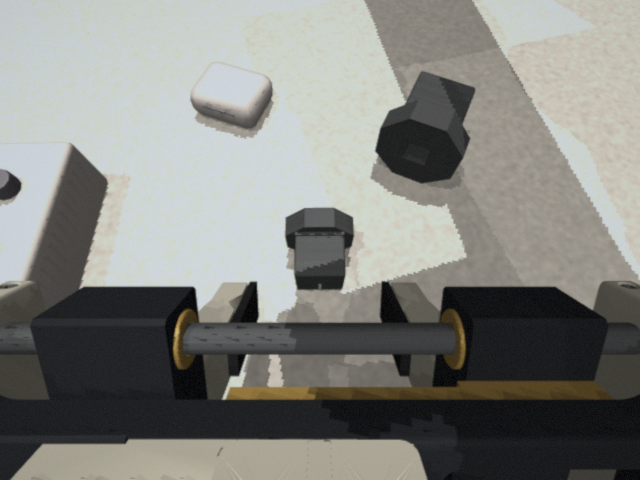

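The knob is centred ahead of the jaws at (320,250), with its grip towards the gripper. Advance along the tool and close.

```bash
python3 -m inch '0.7 -2 -0.5 -2.4 0 0 0;0.7 -4 -0.9 -4.8 0 0 0;0.7 -4.9 -1.15 -5.9 0 0 0;0.7 -4.9 -1.15 -5.9 0 0 0;0.2 -4.9 -1.15 -5.9 0 0 0;0.2 -4.9 -1.15 -5.9 0 0 0;0.2 -4.9 -1.15 -5.9 0 0 0;0.2 -4.9 -1.15 -5.9 0 0 0;0.2 -4.9 -1.15 -5.9 0 0 0' 25
python3 rel.py 0.53 0.175 0.10 3.1416 0 1.805
```

```text
t: 13.48
eef_pos: [0.5065, 0.1711, 0.0144]
ee_rot: [-2.443, 0.0, 1.806]
force: [3.6, -0.5, 5.0]
width: 0.041
shift [2.35 0.39 8.56] rotvec [  9.33 -38.93  -0.05] [ 0.54  0.78  0.08 -0.2  -1.55 -1.81]
```

Width 41 mm means the finger tips are on the skirt. Open, back off outwards along the knob axis, and close again.

```bash
python3 -m inch '0.7 -0.1 0 0 0 0 0;0.7 0.3 0.1 0.2 0 0 0;0.7 0.8 0.2 0.1 0 0 0;0.7 0.8 0.2 0.1 0 0 0' 25
python3 - <<'E'
from fit import *
f=fr("wrist")
s=telemetry.get_state(); print(np.round(s["eef_pos"],4),s["width"],s["force"])
for r in regions_of("wrist","knob")[:4]:
    b=r["bbox"]
    if abs((b[0]+b[2])/2-320)<60: print(r["p"],b); x,i=fit(f,np.array(r["pixels"]),lying,[.487,.166,.23]); print(x,np.degrees(x[2]),i)
E
```

```text
t: 13.98
eef_pos: [0.5146, 0.1731, 0.0149]
ee_rot: [-2.442, 0.0, 1.806]
force: [-0.5, 0.4, 0.2]
width: 0.0607
[0.5144 0.1731 0.015 ] 0.06127602486418284 [ 0.09335508  0.34938064 -0.30111237]
0.68 [268.6, 245.0, 370.4, 321.2]
[0.49217034 0.16712872 0.23579153] 13.50985930905346 0.6744905579857036
```

```bash
python3 -m inch '0.4 0 0 0 0 0 0;0.2 0 0 0 0 0 0;0.2 0 0 0 0 0 0;0.2 0 0 0 0 0 0;0.2 0 0 0 0 0 0' 25
python3 rel.py 0.54 0.18 0.10 3.1416 0 1.805
```

```text
t: 14.7
eef_pos: [0.5144, 0.1731, 0.0151]
ee_rot: [-2.442, 0.0, 1.806]
force: [0.4, -0.4, -0.4]
width: 0.0315
shift [2.56 0.69 8.49] rotvec [  9.34 -38.97  -0.04] [ 0.54  0.78  0.11 -0.19 -1.57 -1.81]
```

```bash
python3 -m inch '0.2 0 0 3 0 0 0;0.2 0 0 7 0 0 0;0.2 0 0 9 2.4 -9.7 0;0.2 0 0.5 9 4.7 -19.4 0;0.2 1 1 9 7 -29.1 0;0.2 1.5 1 9 9.4 -38.8 0;0.2 1.5 1 9 11.7 -48.5 0;0.2 1.5 1 9 13.5 -56 0;0.2 1.5 1 9 15.1 -63.2 0;0.2 1.5 1 9 15.1 -63.2 0;0.2 1.5 1 9 15.1 -63.2 0'
python3 - <<'E'
from h import *
s=telemetry.get_state(); print(s["q"],s["ee_rot"])
f=fr("side"); save(f,"s3.png",(220,80,460,260),3)
E
```

```text
t: 16.08
eef_pos: [0.5449, 0.1949, 0.1158]
ee_rot: [2.721, 0.006, 1.801]
force: [-0.3, 0.6, -1.7]
width: 0.0322
[ 0.57341392  0.09211506 -1.01715298  1.15180664 -0.15645415 -3.03128352] [2.72059249 0.00557737 1.80094347]
```

View pics/s3.png

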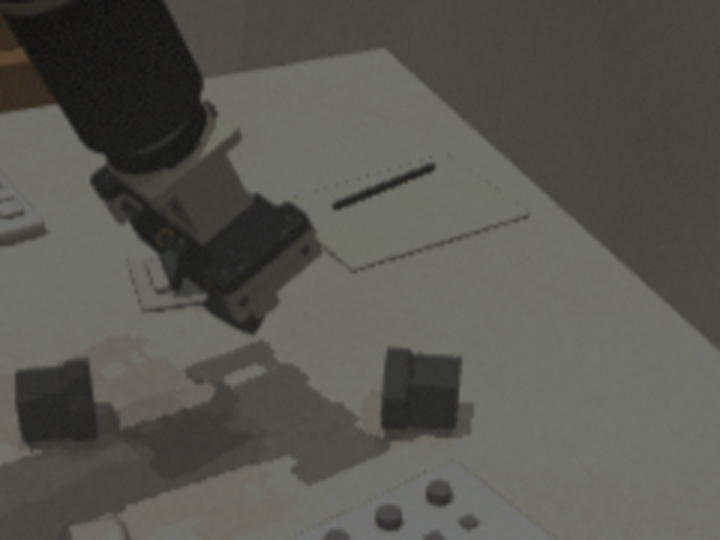

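```bash
python3 rel.py .565 .245 .1 2.827 0 1.805
```

```text
shift [ 1.92  4.77 -1.55] rotvec [-0.82  6.09 -0.65] [ 0.57  0.1  -1.02  1.16 -0.15 -3.02]
```

```bash
python3 -m inch '0.2 0.5 1.2 0 -0.8 6 -0.6;0.2 1 2.4 0 -0.8 6 -0.6;0.2 1.5 3.6 0 -0.8 6 -0.6;0.2 1.9 4.8 0 -0.8 6 -0.6;0.2 1.9 4.8 -1.5 -0.8 6 -0.6;0.2 1.9 4.8 -3 -0.8 6 -0.6;0.2 1.9 4.8 -5 -0.8 6 -0.6;0.2 1.9 4.8 -5 -0.8 6 -0.6'
python3 rel.py .565 .245 .035 2.827 0 1.805
```

```text
t: 17.12
eef_pos: [0.5634, 0.243, 0.0636]
ee_rot: [2.829, 0.003, 1.805]
force: [-0.0, -0.7, -1.5]
width: 0.0317
shift [ 0.16  0.2  -2.86] rotvec [ 0.18 -0.07 -0.01] [ 0.76  0.26 -0.82  0.64 -0.27 -2.7 ]
```

```bash
python3 -m inch '0.2 0 0 -1.5 0 0 0;0.2 0 0 -2.5 0 0 0;0.2 0 0 -2.9 0 0 0;0.2 0 0 -2.9 0 0 0'; python3 -m inch '0.2 0 0 -0.2 0 0 0;0.2 0 0 -0.4 0 0 0;0.2 0 0 -0.4 0 0 0'
```

```text
t: 17.62
eef_pos: [0.5651, 0.2422, 0.0373]
ee_rot: [2.831, 0.001, 1.798]
force: [-0.0, -0.3, -1.2]
width: 0.032
t: 18.0
eef_pos: [0.5656, 0.2427, 0.0349]
ee_rot: [2.834, 0.0, 1.798]
force: [-0.4, 0.4, -2.2]
width: 0.0318
```

```bash
python3 -m inch '0.2 0 0 -0.2 0 0 0;0.2 0 0 -0.2 0 0 0'; python3 -c "
from h import *
save(fr('side'),'s4.png',(220,80,460,260),3)"
```

```text
t: 18.25
eef_pos: [0.5658, 0.2427, 0.0336]
ee_rot: [2.836, 0.0, 1.798]
force: [-0.2, 0.1, -1.9]
width: 0.0314
```

View pics/s4.png

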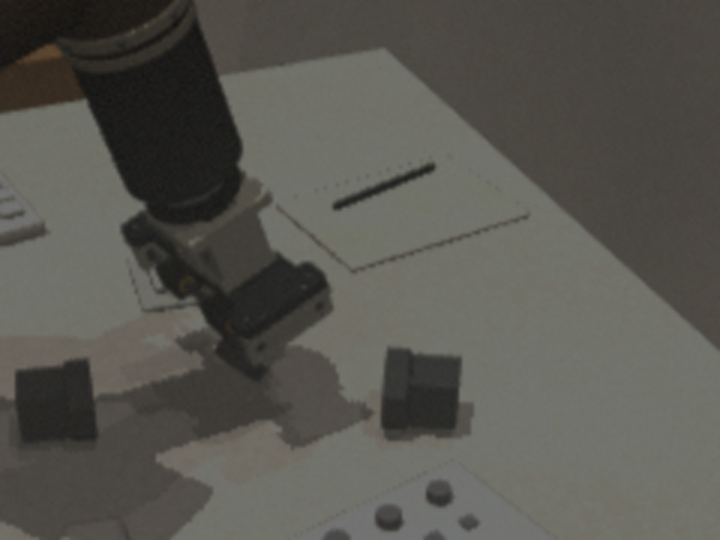

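The knob is hidden behind the gripper, so I'll keep lowering until it touches.

```bash
python3 -m inch '0.2 0 0 -0.3 0 0 0;0.2 0 0 -0.4 0 0 0;0.2 0 0 -0.4 0 0 0'; python3 -m inch '0.2 0 0 -0.3 0 0 0;0.2 0 0 -0.3 0 0 0'
```

```text
t: 18.68
eef_pos: [0.5663, 0.2427, 0.0311]
ee_rot: [2.839, 0.0, 1.798]
force: [-0.0, -0.1, -1.8]
width: 0.0317
t: 18.92
eef_pos: [0.5667, 0.2427, 0.029]
ee_rot: [2.842, 0.0, 1.799]
force: [0.1, 0.6, -1.0]
width: 0.0321
```

```bash
python3 -m inch '0.2 0 0 -0.3 0 0 0;0.2 0 0 -0.3 0 0 0'; python3 -m inch '0.2 0 0 -0.3 0 0 0;0.2 0 0 -0.3 0 0 0'
```

```text
t: 19.18
eef_pos: [0.5675, 0.243, 0.0278]
ee_rot: [2.843, -0.0, 1.799]
force: [-2.3, -1.6, 4.6]
width: 0.0314
t: 19.42
eef_pos: [0.5686, 0.2433, 0.0274]
ee_rot: [2.843, -0.001, 1.799]
force: [-4.7, -2.2, 12.3]
width: 0.0322
```

```bash
python3 -m inch '0.2 0 0 0.1 0 0 0;0.3 0 0 0.1 0 0 0;0.6 0 0 0.1 0 0 0;0.6 0 0 0.1 0 0 0;0.7 0 0 0.1 0 0 0;0.7 0 0 3 0 0 0;0.7 0 0 7 0 0 0;0.7 0 0 12 -2 8.5 0;0.7 0 0 14 -4 16.6 0;0.7 0 0 14 -4 16.6 0;0.7 0 0 14 -4 16.6 0'
python3 - <<'E'
from fit import *
s=telemetry.get_state(); print(np.round(s["eef_pos"],4),s["ee_rot"],s["q"])
f=fr("wrist"); save(f,"w5.png")
for r in regions_of("wrist","knob")[:4]: print(r["p"],r["bbox"])
for n,z in(("knob_nib",.016),("knob",0.)):
    for r in pinpoint("wrist",n)[:3]: print(n,r["p"],r["location"],atz(f,r["location"],z))
E
```

```text
t: 20.8
eef_pos: [0.5703, 0.2442, 0.1681]
ee_rot: [3.139, 0.0, 1.798]
force: [-0.3, -0.4, -0.3]
width: 0.0616
[0.5703 0.2442 0.1681] [3.13892772e+00 4.22306416e-04 1.79766384e+00] [ 7.19918821e-01  3.10712208e-01 -1.97944236e-01  1.87236262e-03
 -1.05999299e+00 -2.06476067e+00]
0.83 [156.1, 254.7, 224.7, 310.2]
0.77 [302.7, 0.0, 391.1, 62.8]
0.69 [294.2, 164.2, 345.6, 218.0]
knob_nib 0.92 [322.4, 215.8] [0.56060775 0.24473486 0.016     ]
knob_nib 0.87 [349.6, 20.6] [0.40325139 0.22996043 0.016     ]
knob_nib 0.82 [194.1, 285.8] [0.65654635 0.13871348 0.016     ]
knob 0.93 [338.4, 37.5] [0.41267508 0.22412761 0.        ]
knob 0.82 [199.5, 282.1] [0.65960722 0.1390864  0.        ]
knob 0.63 [318.4, 190.3] [0.54096846 0.23644484 0.        ]
```

View pics/w5.png

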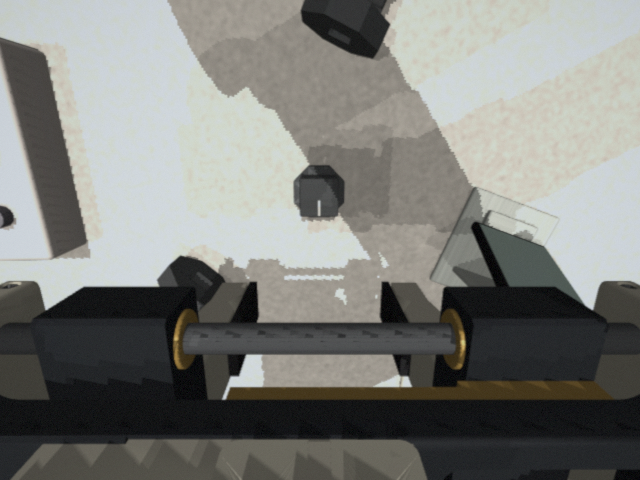

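The knob stands upright at (319,195), with its line and nib pointing away from the robot. Fit its pose.

```bash
python3 - <<'E'
from fit import *
s=telemetry.get_state()
for c in("wrist","scene"):
    f=fr(c)
    for r in regions_of(c,"knob")[:5]:
        m=np.array(r["pixels"]); o=proj(f,[.541,.236,.02]); b=r["bbox"]
        if abs((b[0]+b[2])/2-o[0])<20 and abs((b[1]+b[3])/2-o[1])<20:
            x,i=fit(f,m,upright,[.541,.236,.23]); print(c,x,np.degrees(x[2]),i,"shift",(x[:2]-s["eef_pos"][:2])*100)
E
```

```text
wrist [0.54022141 0.23669309 0.23086446] 13.227559125827657 0.9633418584825234 shift [-2.74007699 -0.55786257]
scene [0.53877387 0.23541678 0.10004761] 5.732306081665697 0.9097560975609756 shift [-2.88483163 -0.6854935 ]
```

```bash
python3 -m inch '0.7 -2.75 -0.6 0 0 0 0;0.7 -2.75 -0.6 -4 0 0 0;0.7 -2.75 -0.6 -8 0 0 0;0.7 -2.75 -0.6 -12 0 0 0;0.7 -2.75 -0.6 -14 0 0 0;0.7 -2.75 -0.6 -15 0 0 0;0.7 -2.75 -0.6 -15 0 0 0;0.2 -2.75 -0.6 -15 0 0 0;0.2 -2.75 -0.6 -15 0 0 0;0.2 -2.75 -0.6 -15 0 0 0;0.2 -2.75 -0.6 -15 0 0 0;0.2 -2.75 -0.6 -15 0 0 0' 40
```

```text
t: 22.7
eef_pos: [0.5408, 0.2371, 0.0176]
ee_rot: [3.14, 0.002, 1.799]
force: [-1.1, -0.0, 5.1]
width: 0.0318
```

```bash
python3 -m inch '0.2 0 0 5 0 0 0;0.2 0 0 10 0 0 0;0.2 2 -5 16 0 0 0;0.2 4 -10 20 0 0 0;0.2 6 -16 20 0 0 0;0.2 8 -22 20 0 0 0;0.2 10 -28 20 0 0 0;0.2 11 -33 20 0 0 0;0.2 11 -36 20 0 0 0;0.2 11 -36 20 0 0 0;0.2 11 -36 20 0 0 0'
python3 - <<'E'
from h import *
s=telemetry.get_state(); print(np.round(s["eef_pos"],4),s["ee_rot"],s["width"])
f=fr("wrist"); c=None
for n,z in(("long_mark",.05),("spindle_home",.052),("spindle_line",.067)):
    for r in pinpoint("wrist",n)[:2]:
        print(n,round(r["p"],2),np.round(r["location"],1),np.round(atz(f,r["location"],z),4))
        if n=="spindle_home" and c is None: c=r["location"]
c=np.array(c if c is not None else [320,200]).astype(int); x0,y0=max(c[0]-80,0),max(c[1]-60,0)
print(x0,y0); save(f,"w6.png",(x0,y0,x0+160,y0+120),5)
E
```

```text
t: 24.08
eef_pos: [0.6504, -0.1229, 0.2169]
ee_rot: [3.141, 0.001, 1.798]
force: [-0.1, 1.1, -1.7]
width: 0.0313
[ 0.6504 -0.1229  0.2169] [3.14142216e+00 1.46139345e-03 1.79840972e+00] 0.03131973778233082
long_mark 0.71 [345.8 158.3] [ 0.5863 -0.1131  0.05  ]
long_mark 0.61 [287.7 194.4] [ 0.6308 -0.1583  0.05  ]
spindle_line 0.51 [318.7 165. ] [ 0.5965 -0.1362  0.067 ]
240 140
```

View pics/w6.png

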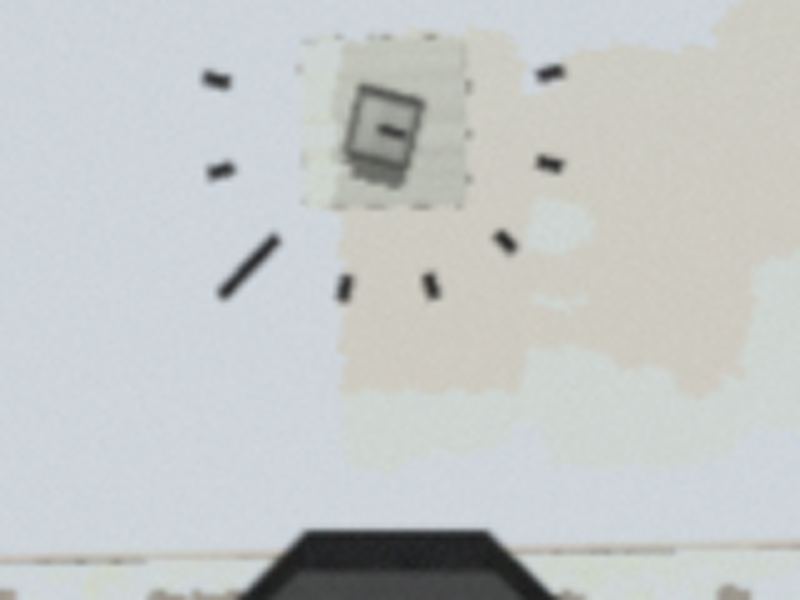

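Crop: the spindle is at (385,125) and its line points right and slightly down, at the second mark (550,163), so detent 1. The long mark at (248,265) is four clicks clockwise. Now fit the centre precisely from the eight marks.

```bash
python3 - <<'E'
from h import *
from scipy.optimize import least_squares
f=fr("wrist"); g=cv2.cvtColor(f["pixels"],cv2.COLOR_RGB2GRAY)
C=np.array([[550,73],[550,163],[505,242],[430,285],[345,288],[248,265],[220,170],[215,78]])/5+[240,140]
P=[]
for i,c in enumerate(C):
    h=8 if i==5 else 5; x,y=c.round().astype(int); w=g[y-h:y+h+1,x-h:x+h+1].astype(float)
    d=np.clip(np.median(w)-w-25,0,None); yy,xx=np.mgrid[y-h:y+h+1,x-h:x+h+1]; P.append(atz(f,((d*xx).sum()/d.sum(),(d*yy).sum()/d.sum()),.05)[:2])
P=np.array(P); R=np.where(np.arange(8)==5,.037,.0315)
res=lambda v:(v[:2]+R[:,None]*np.c_[np.cos(v[2]-np.arange(8)*np.pi/6),np.sin(v[2]-np.arange(8)*np.pi/6)]-P).ravel()
best=least_squares(res,[.597,-.136,2.0]); print("centre",best.x[:2],"mark0 deg",np.degrees(best.x[2]),"rms mm",1000*np.sqrt((best.fun**2).mean()))
Q=np.array([[362,87],[424,103],[406,168],[345,152]])/5+[240,140]
W=np.array([atz(f,q,.0655)[:2] for q in Q]); print("top centre",W.mean(0),"sides mm",np.linalg.norm(np.diff(W,axis=0),axis=1)*1000)
d=W[1]-W[0]+W[2]-W[3]; print("line dir deg",np.degrees(np.arctan2(d[1],d[0])))
print("expect det1 dir",np.degrees(best.x[2])-30)
E
```

```text
centre [ 0.59735721 -0.13817513] mark0 deg 119.119024625828 rms mm 0.08407668907479719
top centre [ 0.5980859  -0.13666963] sides mm [11.17914625 11.65287293 11.12656977]
line dir deg 88.83271383282174
expect det1 dir 89.119024625828
```

```bash
python3 -m inch '0.2 -0.7 0.5 0 0 0 9.5;0.2 -1.4 1 0 0 0 19;0.2 -2 1.5 0 0 0 28.5;0.2 -2.7 2 0 0 0 38;0.2 -3.4 2.5 0 0 0 47.5;0.2 -4 3 0 0 0 57;0.2 -4.7 3.3 0 0 0 66.5;0.2 -5.3 3.6 0 0 0 76.1;0.2 -5.3 3.6 0 0 0 76.1;0.2 -5.3 3.6 0 0 0 76.1;0.2 -5.3 3.6 0 0 0 76.1'
python3 - <<'E'
from h import *
from scipy.optimize import least_squares
s=telemetry.get_state(); print(np.round(s["eef_pos"],4),s["ee_rot"],s["width"],s["q"])
f=fr("wrist"); g=cv2.cvtColor(f["pixels"],cv2.COLOR_RGB2GRAY)
v0=np.array([.5974,-.1382,np.radians(119.12)]); k=np.arange(8); R=np.where(k==5,.037,.0315)
M=lambda v:v[:2]+R[:,None]*np.c_[np.cos(v[2]-k*np.pi/6),np.sin(v[2]-k*np.pi/6)]
for it in range(3):
    P=[]
    for i,m in enumerate(M(v0)):
        u=proj(f,[*m,.05]); h=9 if i==5 else 6; x,y=u.round().astype(int); w=g[y-h:y+h+1,x-h:x+h+1].astype(float)
        d=np.clip(np.median(w)-w-30,0,None); yy,xx=np.mgrid[y-h:y+h+1,x-h:x+h+1]; P.append(atz(f,((d*xx).sum()/d.sum(),(d*yy).sum()/d.sum()),.05)[:2])
    b=least_squares(lambda v:(M(v)-np.array(P)).ravel(),v0,loss="soft_l1",f_scale=.0005); v0=b.x
print("centre",b.x[:2],np.degrees(b.x[2]),"res mm",(1000*np.linalg.norm(M(b.x)-P,axis=1)).round(2))
m1=np.array([.59736,-.13818]); m2=b.x[:2]
Rt=lambda y:np.array([[np.cos(y),np.sin(y)],[np.sin(y),-np.cos(y)]])  # tool xy -> world
y1,y2=1.798,s["ee_rot"][2]; e=np.linalg.solve(Rt(y1)-Rt(y2),m1-m2); print("e mm",e*1000)
tgt=m2-Rt(y2)@[e[0],-.0007]; print("target TCP",tgt,"shift cm",(tgt-s["eef_pos"][:2])*100)
save(f,"w7.png")
E
```

```text
t: 25.7
eef_pos: [0.598, -0.0857, 0.2177]
ee_rot: [3.14, 0.002, 3.127]
force: [-0.2, 0.3, -1.3]
width: 0.0321
[ 0.598  -0.0857  0.2177] [3.14032607e+00 1.94524321e-03 3.12691088e+00] 0.0320804217946919 [ 1.80082656e-01  2.47982258e-01 -1.65047147e-01 -9.46582015e-04
 -1.15561349e+00 -1.94382322e-01]
centre [ 0.59744596 -0.13792123] 118.98094224754577 res mm [1.98 0.25 2.14 0.11 0.03 0.2  0.19 0.36]
e mm [-0.20705055  0.07756493]
target TCP [ 0.59724921 -0.13721826] shift cm [-0.0797754  -5.14759696]
```

```bash
python3 -m inch '0.2 -0.05 -2.5 -3 0 0 0;0.2 -0.08 -5.15 -6 0 0 0;0.2 -0.08 -5.15 -9 0 0 0;0.2 -0.08 -5.15 -11.5 0 0 0;0.2 -0.08 -5.15 -12.5 0 0 0;0.2 -0.08 -5.15 -12.5 0 0 0;0.2 -0.08 -5.15 -12.5 0 0 0'; python3 rel.py .5972 -.1372 .0815 3.1416 0 3.127
```

```text
t: 26.62
eef_pos: [0.598, -0.1372, 0.0938]
ee_rot: [3.14, 0.003, 3.128]
force: [0.2, -0.6, -1.5]
width: 0.0312
shift [-0.08  0.   -1.23] rotvec [-0.06  0.2  -0.03] [ 0.09  0.37 -0.3  -0.   -0.9  -0.11]
```

```bash
python3 -m inch '0.2 -0.08 0 -0.4 0 0.2 0;0.2 -0.08 0 -0.8 0 0.2 0;0.2 -0.08 0 -1.2 0 0.2 0;0.2 -0.08 0 -1.3 0 0.2 0;0.2 -0.08 0 -1.3 0 0.2 0'
```

```text
t: 27.25
eef_pos: [0.5973, -0.1373, 0.0807]
ee_rot: [3.141, 0.0, 3.127]
force: [1.3, -0.2, -1.3]
width: 0.0317
```

The bore has gone over the spindle without load; push it home.

```bash
python3 -m inch '0.2 0 0 -0.4 0 0 0;0.2 0 0 -0.8 0 0 0;0.2 0 0 -1.1 0 0 0;0.2 0 0 -1.2 0 0 0;0.2 0 0 -1.2 0 0 0'
```

```text
t: 27.88
eef_pos: [0.5974, -0.1374, 0.0696]
ee_rot: [3.141, 0.0, 3.128]
force: [-2.9, 1.0, 6.8]
width: 0.0317
```

```bash
python3 -m inch '0.2 0 0 -0.15 0 0 0;0.2 0 0 -0.2 0 0 0;0.2 0 0 -0.2 0 0 0'; python3 -m inch '0.2 0 0 0.1 0 0 -10;0.2 0.01 -0.01 0.1 0 0 -20;0.2 0.02 -0.01 0.1 0 0 -30;0.2 0.02 -0.01 0.1 0 0 -32;0.2 0.03 -0.02 0.1 0 0 -42;0.2 0.04 -0.03 0.1 0 0 -52;0.2 0.05 -0.04 0.1 0 0 -62;0.2 0.05 -0.04 0.1 0 0 -62'
```

```text
t: 28.25
eef_pos: [0.5974, -0.1374, 0.0696]
ee_rot: [3.141, 0.001, 3.128]
force: [-7.0, 2.3, 15.6]
width: 0.0317
t: 29.25
eef_pos: [0.5976, -0.1376, 0.0703]
ee_rot: [-3.141, 0.001, 2.05]
force: [0.5, 0.1, -1.4]
width: 0.0319
```

```bash
python3 -m inch '0.2 0.01 -0.02 0 0 0 -10;0.2 0.01 -0.02 0 0 0 -20;0.2 0.02 -0.03 0 0 0 -30;0.2 0.02 -0.03 0 0 0 -30;0.2 0.02 -0.04 0 0 0 -40;0.2 0.03 -0.05 0 0 0 -50;0.2 0.03 -0.06 0 0 0 -60;0.2 0.03 -0.06 0 0 0 -62;0.2 0.03 -0.06 0 0 0 -62;0.2 0.03 -0.06 -0.1 0 0 -59;0.2 0.03 -0.06 -0.1 0 0 -59'
python3 -c "
from h import *
s=telemetry.get_state(); print(s['ee_rot'],s['moment'],s['force'],s['eef_pos'])"
```

```text
t: 30.62
eef_pos: [0.598, -0.1383, 0.0696]
ee_rot: [3.141, 0.001, 1.024]
force: [-0.6, 1.8, 2.7]
width: 0.0317
[3.14142597e+00 7.11757202e-04 1.02381200e+00] [0.32725989 0.33686945 0.03416089] [-0.63078586  1.7650443   2.70076702] [ 0.59797615 -0.13834547  0.06962332]
```

```bash
python3 -m inch '0.4 0 0 0.05 0 0 0;0.7 0 0 0.05 0 0 0;0.7 0 0 0.05 0 0 0;0.7 0 0 0.05 0 0 0;0.7 0 0 2 0 0 0;0.7 0 0 5 0 0 0;0.7 0 0 9 0 0 0;0.7 2 -1.3 13 0 0 0;0.7 4.3 -2.6 14 0 0 0;0.7 4.3 -2.6 14 0 0 0;0.7 4.3 -2.6 14 0 0 0'
python3 - <<'E'
from fit import *
s=telemetry.get_state(); print(np.round(s["eef_pos"],4))
f=fr("wrist"); o=proj(f,[.5976,-.138,.07]).astype(int); print(o)
x0,y0=max(o[0]-90,0),max(o[1]-70,0); save(f,"w8.png",(x0,y0,x0+180,y0+135),4.4)
for r in regions_of("wrist","knob")[:3]:
    b=r["bbox"]
    if abs((b[0]+b[2])/2-o[0])<30:
        m=np.array(r["pixels"])
        for z in(.052,.056,.060):
            x,i=fit(f,m,lambda v:upright(v,z),[.5976,-.138,-.54]); print(z,x[:2],np.degrees(x[2]),i)
for r in pinpoint("wrist","knob_nib")[:2]: p=atz(f,r["location"],.068); print(r["p"],p,np.degrees(np.arctan2(p[1]+.138,p[0]-.5975)),np.hypot(p[1]+.138,p[0]-.5975))
E
```

```text
t: 32.0
eef_pos: [0.6402, -0.1642, 0.2087]
ee_rot: [-3.14, 0.001, 1.024]
force: [-0.4, -0.3, -0.3]
width: 0.0613
[ 0.6402 -0.1642  0.2087]
[320 172]
0.052 [ 0.59735495 -0.13965252] -32.289049705957304 0.9669421487603306
0.056 [ 0.59695837 -0.13878141] -30.566284401584138 0.9470249520153551
0.06 [ 0.59689221 -0.13874112] -31.57929001335193 0.9188081936685288
0.87 [0.64657118 0.09364361 0.068     ] 78.03933359840605 0.23678416625499799
0.76 [ 0.61436589 -0.14859165  0.068     ] -32.12848888431778 0.019915856388578665
```

View pics/w8.png

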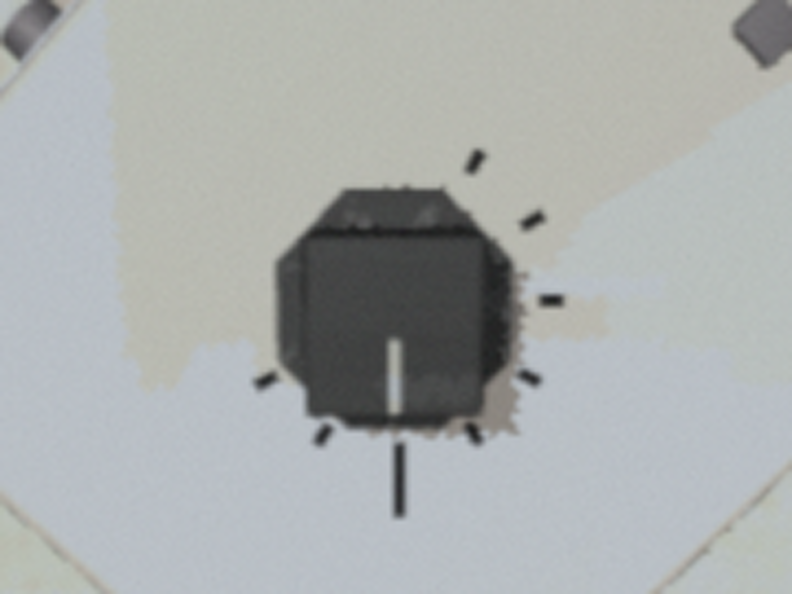

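The knob is home (best fit at z = 0.052), and its line at (394,375) points at the long mark at (400,480). A quick bystander check, then I'll hand in.

```bash
python3 - <<'E'
from h import *
f=fr("scene")
for n in("phone_stand","microphone","earbud_case"):
    r=pinpoint("scene",n)
    if r: print(n,r[0]["p"],np.round(r[0]["location"]),atz(f,r[0]["location"],0).round(3))
arm.job_done()
E
```

```text
phone_stand 0.63 [494. 279.] [0.555 0.412 0.   ]
microphone 0.95 [148. 256.] [ 0.499 -0.461  0.   ]
earbud_case 0.61 [350. 221.] [ 0.38   0.052 -0.   ]
the job is handed in; nothing more can be done
```

The knob was stood upright on the desk and let go. I then took it again from above and pushed it home on the spindle, nib on the line side. I turned it four clicks clockwise from detent 1 to the long mark, let go, backed off and handed the job in at about 32 s.

**First try at standing it up:** it failed, because the arm can't tilt the tool outwards there. I laid the knob back and gripped it with the tool tilted towards the robot. The first close on that grip landed on the skirt, so I opened and gripped again.

**Last checks:**
- **Home:** under a 15.6 N push the knob stopped within a millimetre of the expected height. The final silhouette fit also matched best at the home height (96.7 % overlap).
- **Position:** the nib read about −32° against −30.9° for the long mark. That 1° is within the 6° of play, and the picture shows the line on the mark.
- **Bystanders:** the phone stand, microphone and earbud case read within about 9 mm of where they started. I took that as network scatter and felt no contact, but I did not check it with a closer view.
- **Disagreement:** with the knob upright on the desk, the scene camera's fit of its direction was about 7° off the wrist camera's. I used the wrist camera, and the bore went on without load.

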